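# Set the swivel vise to its index pin

### The arm

A 6-joint arm with a two-finger parallel gripper is mounted at the origin on the work surface; the furniture and walls round the work are solid. World frame = base frame: x ahead of the robot, y to its left, z up, the work surface at z = 0. Lengths are in mm, angles in rad, forces in N, time in s.
With the tool pointing down it reaches from about 225 to 875 mm from the base axis. Payload 3.4 kg.
Tool frame: the origin (TCP) lies on the centre line of the jaws, within the pads' length; the fingertips stand 14 mm ahead of it and the grasp point (between the pads) lies 5 mm behind it (robot.tip_extent is the distance from the TCP to the fingertips, in mm); z points along the fingers, y is the line along which they close (so a half turn about z gives the same grasp; the last joint's range is limited). The gripper opens to 85 mm and grips with 20 to 120 N. Pads are 22 mm wide; open, the fingers measure 114 mm over their backs; the gripper's body (76 mm by 85 mm) begins 54 mm behind the grasp point. The pads swing forward as they close: fully open they stand 13 mm farther back than shut.
Start: joints at [-1.466, 0.276, 1.505, -0, 1.361, -0.121], TCP at [128.731, -560.437, 245.328] pointing down, gripper open.
Joint ranges: [-2.89, 2.89], [-0.75, 2.08], [0.22, 2.7], [-1.18, 4.32], [0.11, 2.71], [-2.7, 2.7]. Speed limits (rad/s): [2.57, 2.57, 3.14, 3.14, 3.14, 3.14].

### API

Orientations are given as a rotation vector (axis times angle).
In Python, from station import state, eyes, robot gives the robot as it stands.
- The arm moves only by the tool apply_moves, never from a script. Its argument "plan" is a list that holds one entry, the list of rows, each a list of 4 numbers: the shift along the tool's x, y, z in units of 60 cm (1.0 is 60 cm), then the turn about the tool's z in units of 120 degrees (1.0 is 120 degrees). A call has 1 to 10 rows; each row is the pose to reach, as a shift and turn from the pose commanded when the call began, along the tool's axes at that moment; what a row does not reach only later rows make up. A row lasts 1/8 s, in which the tool goes at most 62.5 mm and 10.7 degrees, less where a joint would pass 70% of its speed; a pose out of reach is approached as far as the arm can. A call with a number of a shift or a turn outside -1 to 1 is refused whole. A call with a gripper value outside its range is refused whole. "jaw" is the gripper command: -1 is fully open, 1 is shut, values between are in proportion, set as the call begins (left out, the last holds). The fingers move at their own pace and stop on an object; "newtons" is the grip in N (left out, the last holds). Time passes only in rows, so rows that repeat a pose let the fingers close. It gives the time, the measured TCP pose, the force, the opening and the grip force at its end, in the units of the state.
- state(): the state, without advancing time (a new reading comes with each control period).
- eyes.get_image(name): name is "side" or "top"; returns a dict with "pixels" (420x560x3 uint8, red, green, blue), "K" (3x3 intrinsics, pixels), "world_to_cam" (4x4, takes a point from world to camera coordinates). Camera axes: x right, y down, z forward; pixel columns grow to the right and rows downward; lengths in mm; the calibration is good to about 2 mm. A picture is of the moment at which its call begins. There is no depth.
- robot.hand_in(): hands the job in; it is judged then, once.
The state is a dict: "clock": time; "joint_pos": joint angles; "dq": joint speeds; "tau": joint torques, N m; "eef_pos": TCP position; "tcp_rot": TCP orientation; "wrist_force": force on the tool from outside, world axes, zero at the start; "wrist_torque": the same for the moment, N m; "grip_width": finger opening in mm; "finger_force": force on a finger pad.
Only numpy, scipy, OpenCV 4.12 (cv2) and the standard library are available. Lean on these libraries where they do the work, as an engineer would, in place of code of your own. Each camera call takes 0.05 s, during which the arm holds its last target. There are 200 camera calls.

### The job

Set the little swivel vise to its angle mark: loosen its swivel clamp by swinging the clamp lever all the way counterclockwise (seen from above), turn the vise head until its pointer points at the tall slim pin (not the low broad stud), then swing the clamp lever all the way back clockwise so the head is locked there. Let go at the end and leave the junction box, the spool and the connector lying where they are.

Things in the scene. Friction and masses are not known exactly. Their poses are not given: they have to be found in the camera images.
- vise: Fixed swivel base of a small machine vise: a round grey flange 220 mm across, 12 mm thick, screwed to the table. Origin: centre of its underside, on the head's vertical swivel axis. x axis towards the far side, where the graduations are; y to the left; z up. The clamp lever's vertical pivot stands at (0, -92 mm) in this frame. Nothing on the vise is higher than 106 mm.
- head (a joint): Turning angle of the vise head about the swivel axis in rad, positive counterclockwise seen from above; at 0 the pointer points along the base's x axis. Range -0.95 to 0.95. With the clamp tight the head is held (it gives only when forced with some 30 to 40 N at the screw handle); with the clamp loose it turns with a light push there (about 2 N) and stays where it is left.
- tail_grip (a point): Middle of the screw handle: a level round dark steel bar, 22 mm diameter, 56 mm long, radial, at the end of the head opposite the pointer (robot side), its axis 62 mm above the table, this point 100 mm from the swivel axis; free below and beside. Fixed to the head: pinch it across or push it sideways to swing the head. Vise jaws and plate (up to 70 mm wide, 88 mm high) begin 30 mm inward.
- pointer (a point): The point towards which the head's pointer points, 96 mm from the swivel axis, 81 mm above the table. The pointer itself is a flat bright metal arrow, 12 mm wide, lying on top of the fixed jaw along the head and sticking out beyond the jaw away from the screw handle; its tip ends 8 mm short of this point. Both marks stand at about this distance from the axis.
- tall_pin: The angle mark to use: a slim upright round steel pin, 11 mm diameter, 60 mm tall, fixed on the far part of the flange, left or right of the pointer. Origin: centre of its foot, 12 mm above the table, about 97 mm from the swivel axis.
- low_stud: The other mark, not to be used: a broad flat round steel stud, 20 mm diameter, 9 mm tall, fixed on the flange on the other side of the pointer. Origin: centre of its foot, 12 mm above the table.
- clamp_lever (a joint): Angle of the clamp lever about its vertical pivot in rad: 0 = fully clockwise seen from above = tight (lever slants outwards and towards the robot), 1.22 = fully counterclockwise = fully loose (lever slants outwards and away from the robot). Stops at both ends. The clamp lets go of the head above about 0.7. It stays where it is left; moving it takes 5 to 10 N at its knob.
- lever_knob (a point): Middle of the upright black round knob at the outer end of the clamp lever: 20 mm diameter, 50 mm tall, from 56 to 106 mm above the table, this point 84 mm above the table. The knob moves on a circle of 66 mm radius round the lever's pivot; it is round and fixed to the lever. Pinch it from above or push it sideways.
- junction_box: Loose bystander: flat black box 100x64x25 mm lying to the left of the vise; origin at the centre of its underside.
- spool_red: Loose bystander: small spool of red wire with black flanges, 64 mm diameter, 40 mm tall, standing to the right of the vise towards the robot; origin at the centre of its underside.
- connector_0: Loose bystander: black plug connector 18x71x18 mm lying to the left of the vise towards the robot; origin at the centre of its underside.

How it is judged (in metres and radians):
On the way, in this order (a step that is already met when the one before it is completed fails the run):
1. the clamp lever is swung loose (beyond 0.8 rad) before the head has been turned (pointer within 20 mm of its start) (value of joint clamp_lever above 0.8 rad and distance of pointer from where it was at the start of the episode below 0.02 m), for 0.1 s.
2. with the clamp loose, the pointer is at the tall pin (within 18 mm, about 11 degrees) (value of joint clamp_lever above 0.6 rad and horizontal distance between pointer and tall_pin below 0.018 m), for 0.2 s.
At the end, for the whole second after the job is handed in: The pointer's point is within 18 mm (about 11 degrees) of the tall pin, seen from above, the head is at rest, and the clamp lever is back at tight (below 0.22 rad, about 12 degrees from its stop) (horizontal distance between pointer and tall_pin below 0.018 m and value of joint clamp_lever below 0.22 rad and velocity of joint head between -0.05 and 0.05 rad/s); the robot touches nothing.
It fails at once if the junction box, the spool or the connector is moved by more than 30 mm (distance of any of junction_box, spool_red, connector_0 from where it was at the start of the episode above 0.03 m).
It also fails if it takes over 54 s, if anything falls off the work surface, if the arm or the gripper's body presses on something with over 40 N, if the wrist force passes 120 N, or if a joint passes its speed limit or range.

## Working session

There is one attempt and no reset: what is moved stays moved. The work goes in short steps, Python scripts to look and compute and a tool call to move; the robot and the scene stay as the last step left them, time stands still between calls to the robot, and variables do not carry over. Pictures are saved under pics/ and viewed, at most 10 in all, crops included, and the job is handed in when it is done.

Besides the shell and the picture viewer there is one more tool, called after "Call:" by a JSON object that holds its "name" and its "arguments", one argument or row to a line. apply_moves: Moves the arm, as the interface text tells. Shifts and turns lie within -1 to 1; 1 stands for 60 cm of shift or 120 degrees of turn. Its arguments: {"type":"object","properties":{"plan":{"type":"array"},"jaw":{"type":"number"},"newtons":{"type":"number"}},"required":["plan"]}

```bash
mkdir -p pics
cat > h.py <<'E'
import numpy as np, cv2
from station import state, eyes, robot
from scipy.spatial.transform import Rotation as R
def snap(n,f=None):
    d=eyes.get_image(n); 
    if f: cv2.imwrite('pics/'+f,cv2.cvtColor(d['pixels'],cv2.COLOR_RGB2BGR))
    return d
def ray(d,u,v,z):
    T=np.array(d['world_to_cam']);Rm=T[:3,:3];c=-Rm.T@T[:3,3]
    r=Rm.T@np.linalg.inv(d['K'])@np.array([u,v,1.]); return c+r*(z-c[2])/r[2]
def proj(d,p):
    T=np.array(d['world_to_cam']);q=np.array(d['K'])@(T[:3,:3]@np.array(p)+T[:3,3]); return q[:2]/q[2]
E
python3 - <<'E'
from h import *
for n in('top','side'):
    d=snap(n,n+'0.png'); np.savez(n+'0.npz',**d)
    T=np.array(d['world_to_cam']);print(n,-T[:3,:3].T@T[:3,3])
s=state();print(s['eef_pos'],s['tcp_rot'],R.from_rotvec(s['tcp_rot']).as_matrix().round(3),s['clock'])
E
```

```text
top [450.5169584  -29.18140451 933.9387836 ]
side [325.70188421 674.24417843 523.91630018]
[ 128.65515513 -559.9368434   244.52704801] [-3.11991187e+00 -3.53744793e-01  1.62058982e-05] [[ 0.975  0.224 -0.   ]
 [ 0.224 -0.975  0.002]
 [ 0.    -0.002 -1.   ]] 0.1
```

View pics/top0.png

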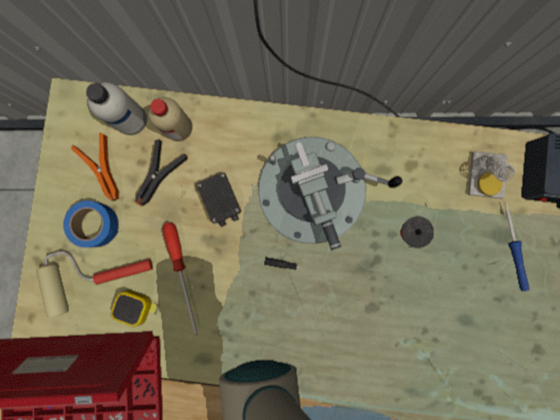

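View pics/side0.png

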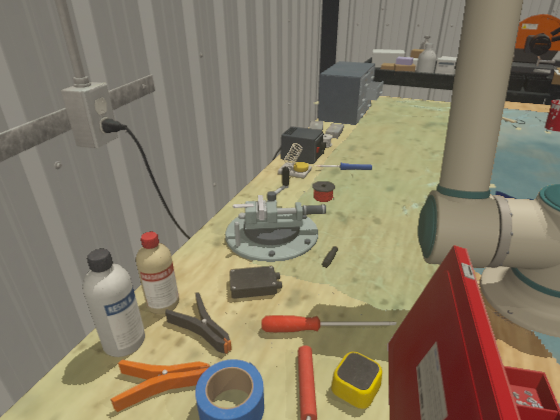

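The top view shows the vise flange at about (313,190), the knob at (396,182), the handle end at (334,242) and the pointer near (300,148). I'll zoom in to see the marks.

Run:
```python
from h import *
a=cv2.imread('pics/top0.png')[125:260,240:420]; b=cv2.imread('pics/side0.png')[160:265,210:340]
a=cv2.resize(a,(720,540),interpolation=2);cv2.imwrite('pics/c1.png',a)
b=cv2.resize(b,(650,525),interpolation=2);cv2.imwrite('pics/c2.png',b)
```

```text
(no output)
```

View pics/c1.png

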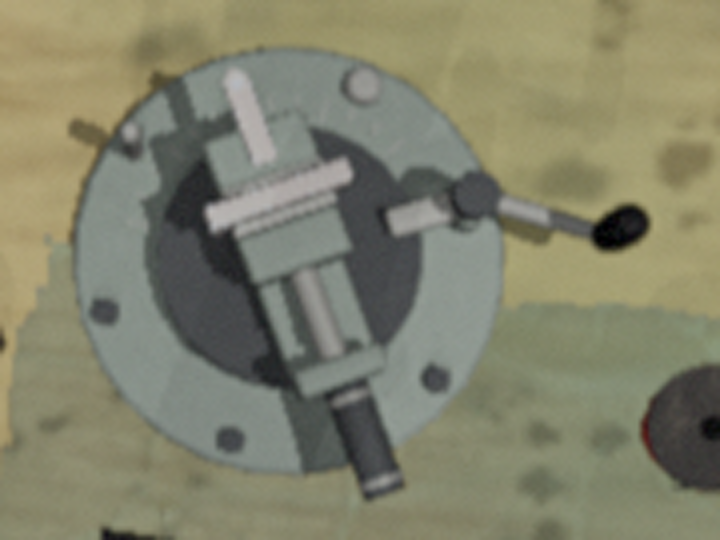

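View pics/c2.png

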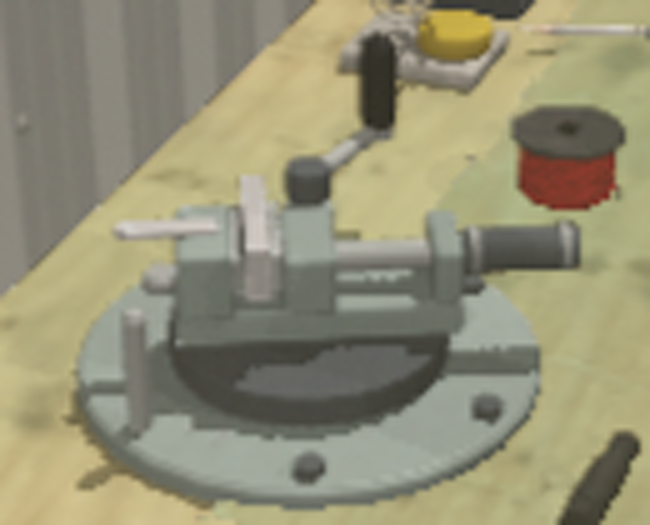

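The tall slim pin is on the left: top crop (132,140), and its foot is at side crop (135,425). The low stud is on the right at (362,85). So the head has to turn counterclockwise. Next I'll work out positions.

Run:
```python
from h import *
d=dict(np.load('top0.npz'));e=dict(np.load('side0.npz'))
t=lambda X,Y,z:ray(d,240+X/4-.4,125+Y/4-.4,z)[:2].round(1)
# flange ellipse fit: centre from extreme edge points
P=np.array([t(*p,12) for p in[(75,260),(285,47),(503,240),(300,472),(130,400),(445,400),(130,115)]])
A=np.c_[2*P,np.ones(len(P))];s=np.linalg.lstsq(A,(P**2).sum(1),rcond=None)[0]
c=s[:2];print('axis',c,np.sqrt(s[2]+c@c))
pin=ray(e,210+135/5,160+428/5,12)[:2];pin2=t(132,128,72);pin3=t(130,152,12)
h=t(368,440,73);k=t(637,215,106);kb=t(602,235,56);pv=t(475,190,50);tip=t(236,75,82);hb=t(250,120,82)
print('stud',t(362,85,21))
for n,q in dict(pin=pin,pin2=pin2,pin3=pin3,handle=h,knobtop=k,knobbot=kb,pivot=pv,tip=tip,spool=t(712,428,40)).items():
    v=q-c;print(n,q,np.hypot(*v).round(1),np.degrees(np.arctan2(v[1],v[0])).round(1))
print(k-pv,np.hypot(*(k-pv)))
```

```text
axis [555.83992436 -76.48085719] 107.959784805717
stud [ 641.6 -113.8]
pin [609.37474852   5.52167013] 97.9 56.9
pin2 [6.109e+02 4.000e-01] 94.6 54.4
pin3 [609.8   3.5] 96.5 56.0
handle [ 462.4 -110. ] 99.3 -160.3
knobtop [ 563.4 -229.9] 153.6 -87.2
knobbot [ 560.6 -225. ] 148.6 -88.2
pivot [ 583.7 -165.4] 93.2 -72.6
tip [634. -49.] 82.9 19.4
spool [ 468.1 -280. ] 221.6 -113.3
[-20.3 -64.5] 67.61908014754418
```

```bash
cat > m.py <<'E'
import numpy as np
def rows(cur,targets):
    "cur,targets: x,y,z,psi(deg, tool x yaw). Prints rows in tool axes at cur, units 600mm/120deg"
    c=np.radians(cur[3]);B=np.array([[np.cos(c),np.sin(c),0],[np.sin(c),-np.cos(c),0],[0,0,-1]])
    for t in targets: print([*map(float,(B.T@(np.array(t[:3])-cur[:3])/600).round(4)),round(float(-(t[3]-cur[3])/120),4)])
def after(cur,row):
    c=np.radians(cur[3]);B=np.array([[np.cos(c),np.sin(c),0],[np.sin(c),-np.cos(c),0],[0,0,-1]])
    return [*(np.array(cur[:3])+B@np.array(row[:3])*600).round(2),cur[3]-120*row[3]]
E
python3 - <<'E'
from m import *
c=[128.73,-560.44,245.33,12.93]
rows(c,[[562,-228,180,106]])
k=[562,-228,180,106];rows(k,[[562,-228,84,106]])
k[2]=84
pv=np.array([583.7,-165.4])
L=[]
for a in np.linspace(-109,-36,9)[1:]: L.append([*(pv+66*np.array([np.cos(np.radians(a)),np.sin(np.radians(a))])),84,106])
rows(k,L)
E
```

```text
[0.8278, -0.3784, 0.1089, -0.7756]
[0.0, 0.0, 0.16, 0.0]
[-0.0086, 0.0155, 0.0, 0.0]
[-0.015, 0.0318, 0.0, 0.0]
[-0.0187, 0.0489, 0.0, 0.0]
[-0.0196, 0.0664, 0.0, 0.0]
[-0.0178, 0.0838, 0.0, 0.0]
[-0.0132, 0.1007, 0.0, 0.0]
[-0.006, 0.1166, 0.0, 0.0]
[0.0036, 0.1312, 0.0, 0.0]
```

Call:
{"name": "apply_moves", "arguments": {
  "plan": [
    [[0.828,-0.378,0.108,-0.776],[0.828,-0.378,0.108,-0.776],[0.828,-0.378,0.108,-0.776],[0.828,-0.378,0.108,-0.776],[0.828,-0.378,0.108,-0.776],[0.828,-0.378,0.108,-0.776],[0.828,-0.378,0.108,-0.776],[0.828,-0.378,0.108,-0.776],[0.828,-0.378,0.108,-0.776],[0.828,-0.378,0.108,-0.776]]
  ],
  "jaw": -1,
  "newtons": 40
}}

```text
clock: 1.35
eef_pos: [564.2, -225.4, 179.1]
tcp_rot: [-1.883, -2.513, -0.001]
wrist_force: [-0.1, -0.9, -0.2]
grip_width: 85.6
finger_force: 0.0
```

Call:
{"name": "apply_moves", "arguments": {
  "plan": [
    [[0,0,0,0],[0,0,0,0]]
  ]
}}

```text
clock: 1.6
eef_pos: [561.2, -229.0, 180.6]
tcp_rot: [-1.891, -2.508, 0.001]
wrist_force: [0.5, -0.6, 0.0]
grip_width: 85.6
finger_force: 0.0
```

Call:
{"name": "apply_moves", "arguments": {
  "plan": [
    [[0,0,0.08,0],[0,0,0.16,0],[0,0,0.16,0],[0,0,0.16,0]]
  ]
}}

```text
clock: 2.1
eef_pos: [562.8, -229.4, 86.2]
tcp_rot: [1.889, 2.507, 0.0]
wrist_force: [0.2, -0.5, -0.3]
grip_width: 85.2
finger_force: 0.0
```

Call:
{"name": "apply_moves", "arguments": {
  "plan": [
    [[0,0,0,0],[0,0,0,0],[0,0,0,0],[0,0,0,0],[0,0,0,0],[0,0,0,0],[0,0,0,0],[0,0,0,0]]
  ],
  "jaw": 1,
  "newtons": 30
}}

```text
clock: 3.1
eef_pos: [561.9, -228.6, 85.1]
tcp_rot: [1.889, 2.51, -0.001]
wrist_force: [-3.1, -1.2, 5.1]
grip_width: 19.4
finger_force: 29.5
```

Gripped on the knob with a width of 19.4 mm and low side force. Now I'll swing it.

Call:
{"name": "apply_moves", "arguments": {
  "plan": [
    [[-0.005,0.008,0,0],[-0.009,0.0155,0,0],[-0.012,0.024,0,0],[-0.015,0.032,0,0],[-0.017,0.04,0,0],[-0.019,0.049,0,0],[-0.0195,0.057,0,0],[-0.0196,0.066,0,0],[-0.0196,0.066,0,0]]
  ]
}}

```text
clock: 4.22
eef_pos: [602.3, -232.6, 85.0]
tcp_rot: [1.884, 2.51, -0.012]
wrist_force: [-5.2, -10.2, 4.4]
grip_width: 19.0
finger_force: 29.4
```

Call:
{"name": "apply_moves", "arguments": {
  "plan": [
    [[-0.003,0.009,0,0],[-0.003,0.0175,0,0],[-0.001,0.026,0,0],[0.002,0.034,0,0],[0.005,0.042,0,0],[0.009,0.05,0,0],[0.014,0.0575,0,0],[0.0185,0.064,0,0],[0.0185,0.064,0,0],[0.0185,0.064,0,0]]
  ]
}}

```text
clock: 5.48
eef_pos: [633.5, -212.2, 84.9]
tcp_rot: [-1.885, -2.512, 0.018]
wrist_force: [-10.4, -11.5, 6.6]
grip_width: 19.0
finger_force: 32.1
```

Run:
```python
from h import *
d=snap('top','top1.png')
a=cv2.imread('pics/top1.png')[105:260,230:430]
cv2.imwrite('pics/c3.png',cv2.resize(a,(600,465),interpolation=2))
```

```text
(no output)
```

View pics/c3.png

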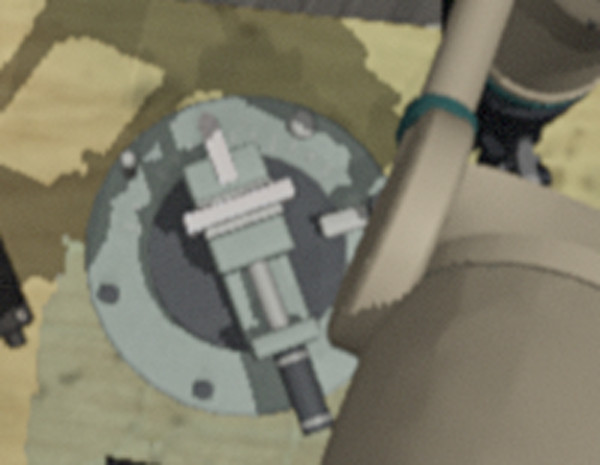

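The head hasn't moved and the lever has swung about 68°. I'll release and go to the handle, which sits at (303,395) in the crop.

Call:
{"name": "apply_moves", "arguments": {
  "plan": [
    [[0,0,0,0],[0,0,0,0],[0,0,0,0],[0,0,0,0]]
  ],
  "jaw": -1
}}

```text
clock: 6.02
eef_pos: [637.5, -206.7, 84.3]
tcp_rot: [-1.889, -2.51, -0.0]
wrist_force: [-0.3, -0.5, -0.4]
grip_width: 85.4
finger_force: 0.0
```

Call:
{"name": "apply_moves", "arguments": {
  "plan": [
    [[0,0,-0.08,0],[0,0,-0.16,0],[0,0,-0.16,0]]
  ]
}}

```text
clock: 6.4
eef_pos: [640.1, -208.0, 185.6]
tcp_rot: [1.883, 2.502, 0.004]
wrist_force: [0.4, 0.2, -0.7]
grip_width: 85.4
finger_force: 0.0
```

Run:
```python
from m import *
from h import state
c=[562.05,-227.78,84.53,106.05]
c=after(c,[-0.0196,.066,0,0]);c=after(c,[.0185,.064,-.16,0]);print(c,state()['eef_pos'],state()['clock'])
ax=np.array([556,-76.5])
P=lambda a,r=103:ax+r*np.array([np.cos(np.radians(a)),np.sin(np.radians(a))])
h0=[*P(199.5),180,19.5];rows(c,[h0])
h0[2]=57
rows(h0,[[*P(199.5+x),57,19.5+x] for x in np.linspace(0,36.5,10)[1:]])
```

```text
[np.float64(637.19), np.float64(-206.85), np.float64(180.53), 106.05] [ 640.10848887 -208.04779572  185.61441301] 6.4
[0.2359, -0.2413, 0.0009, 0.7212]
[0.0004, 0.0121, 0.0, -0.0338]
[0.0017, 0.0242, 0.0, -0.0676]
[0.0039, 0.0362, 0.0, -0.1014]
[0.0068, 0.048, 0.0, -0.1352]
[0.0106, 0.0595, 0.0, -0.169]
[0.0153, 0.0707, 0.0, -0.2028]
[0.0206, 0.0816, 0.0, -0.2366]
[0.0268, 0.0921, 0.0, -0.2704]
[0.0337, 0.1021, 0.0, -0.3042]
```

Call:
{"name": "apply_moves", "arguments": {
  "plan": [
    [[0.236,-0.241,0,0.721],[0.236,-0.241,0,0.721],[0.236,-0.241,0,0.721],[0.236,-0.241,0,0.721],[0.236,-0.241,0,0.721],[0.236,-0.241,0,0.721],[0.236,-0.241,0,0.721],[0.236,-0.241,0,0.721],[0.236,-0.241,0,0.721],[0.236,-0.241,0,0.721]]
  ]
}}

```text
clock: 7.65
eef_pos: [458.9, -111.0, 180.1]
tcp_rot: [-3.095, -0.537, 0.001]
wrist_force: [-0.2, 0.1, 0.7]
grip_width: 85.2
finger_force: 0.0
```

Call:
{"name": "apply_moves", "arguments": {
  "plan": [
    [[0,0,0.08,0],[0,0,0.16,0],[0,0,0.205,0],[0,0,0.205,0],[0,0,0.205,0]]
  ]
}}

```text
clock: 8.28
eef_pos: [460.1, -111.5, 58.3]
tcp_rot: [3.095, 0.534, 0.002]
wrist_force: [0.2, -0.5, 0.8]
grip_width: 85.0
finger_force: 0.0
```

Call:
{"name": "apply_moves", "arguments": {
  "plan": [
    [[0,0,0,0],[0,0,0,0],[0,0,0,0],[0,0,0,0],[0,0,0,0],[0,0,0,0],[0,0,0,0],[0,0,0,0]]
  ],
  "jaw": 1,
  "newtons": 25
}}

```text
clock: 9.28
eef_pos: [459.3, -111.2, 58.0]
tcp_rot: [3.096, 0.533, 0.001]
wrist_force: [-0.6, 0.1, 5.1]
grip_width: 21.1
finger_force: 24.5
```

Call:
{"name": "apply_moves", "arguments": {
  "plan": [
    [[0,0.012,0,-0.034],[0.002,0.024,0,-0.068],[0.004,0.036,0,-0.101],[0.007,0.048,0,-0.135],[0.0105,0.0595,0,-0.169],[0.015,0.071,0,-0.203],[0.0205,0.0815,0,-0.237],[0.027,0.092,0,-0.27],[0.034,0.102,0,-0.304],[0.034,0.102,0,-0.304]]
  ]
}}

```text
clock: 10.52
eef_pos: [499.3, -161.7, 57.9]
tcp_rot: [-2.773, -1.477, -0.001]
wrist_force: [-0.2, 2.2, 5.8]
grip_width: 21.4
finger_force: 25.2
```

Call:
{"name": "apply_moves", "arguments": {
  "plan": [
    [[0,0,0,0],[0,0,0,0]]
  ]
}}

```text
clock: 10.78
eef_pos: [499.1, -161.6, 57.9]
tcp_rot: [-2.773, -1.476, -0.001]
wrist_force: [-0.5, 1.9, 6.1]
grip_width: 20.9
finger_force: 25.0
```

Run:
```python
from h import *
for n in('top','side'): d=snap(n,n+'2.png')
a=cv2.resize(cv2.imread('pics/top2.png')[120:245,250:380],(520,500),interpolation=2)
b=cv2.imread('pics/side2.png')[180:265,215:285];b=cv2.resize(b,None,fx=4,fy=4,interpolation=2);b=cv2.copyMakeBorder(b,0,160,0,0,0)
cv2.imwrite('pics/c4.png',np.hstack([a,b]))
```

```text
(no output)
```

View pics/c4.png

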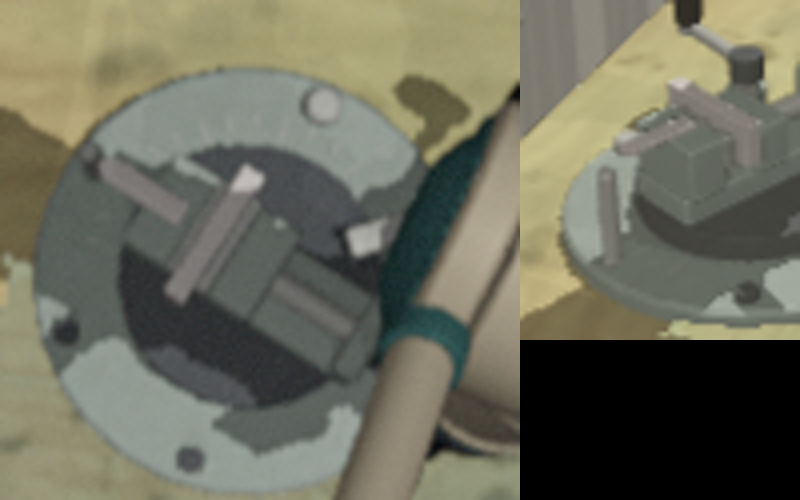

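The tip at (103,165) is right at the pin's top at about (92,162). I'll check the angle.

Run:
```python
from h import *
d=dict(np.load('top0.npz'))
t=lambda X,Y,z:ray(d,250+X/4-.4,120+Y/4-.4,z)[:2]
c=np.array([556,-76.5])
for n,q in dict(tip=t(104,166,82),base=t(181,212,82),pin=t(92,162,72),pinfoot=np.array([609.5,4])).items():
    v=q-c;print(n,q.round(1),np.hypot(*v).round(1),np.degrees(np.arctan2(v[1],v[0])).round(1))
v=t(104,166,82)-t(181,212,82);print(np.degrees(np.arctan2(v[1],v[0])))
```

```text
tip [600.5  -5.6] 83.7 57.9
base [578.5 -41.6] 41.5 57.1
pin [6.042e+02 4.000e-01] 90.7 57.9
pinfoot [609.5   4. ] 96.7 56.4
58.64203630084686
```

Aligned within about 2°. I'll release and return to the lever.

Call:
{"name": "apply_moves", "arguments": {
  "plan": [
    [[0,0,0,0],[0,0,0,0],[0,0,0,0],[0,0,0,0]]
  ],
  "jaw": -1
}}

```text
clock: 11.38
eef_pos: [498.8, -162.0, 57.4]
tcp_rot: [-2.774, -1.475, 0.0]
wrist_force: [-0.4, 0.4, 0.3]
grip_width: 85.7
finger_force: 0.0
```

Call:
{"name": "apply_moves", "arguments": {
  "plan": [
    [[0,0,-0.08,0],[0,0,-0.16,0],[0,0,-0.2,0],[0,0,-0.2,0],[0,0,-0.2,0]]
  ]
}}

```text
clock: 12.0
eef_pos: [498.1, -161.7, 176.4]
tcp_rot: [-2.772, -1.475, 0.002]
wrist_force: [-0.1, 0.4, 0.1]
grip_width: 85.5
finger_force: 0.0
```

Run:
```python
from m import *
from h import *
c=[637.19,-206.85,180.53,106.05]
for r in([.236,-.241,0,.721],[0,0,.205,0],[.034,.102,0,-.304],[0,0,-.2,0]): c=after(c,r)
print(c,state()['eef_pos'])
k=[633.5,-212,180,106];rows(c,[k]);k[2]=84;rows([*k[:2],180,106],[k])
pv=np.array([583.7,-168]);L=[]
for a in np.linspace(-41.5,-112,18)[1:]: L.append([*(pv+66*np.array([np.cos(np.radians(a)),np.sin(np.radians(a))])),84,106])
rows(k,L[:9]);print();rows(L[8],L[9:])
```

```text
[np.float64(498.77), np.float64(-161.61), np.float64(177.53), 56.01] [ 498.07148461 -161.68289784  176.388294  ]
[0.0559, 0.2331, -0.0041, -0.4166]
[0.0, 0.0, 0.16, 0.0]
[-0.0034, -0.0073, 0.0, 0.0]
[-0.007, -0.0145, 0.0, 0.0]
[-0.01, -0.0218, 0.0, 0.0]
[-0.0124, -0.0294, 0.0, 0.0]
[-0.0143, -0.0371, 0.0, 0.0]
[-0.0157, -0.045, 0.0, 0.0]
[-0.0164, -0.0529, 0.0, 0.0]
[-0.0166, -0.0609, 0.0, 0.0]
[-0.0162, -0.0688, 0.0, 0.0]

[0.001, -0.0079, 0.0, 0.0]
[0.0025, -0.0157, 0.0, 0.0]
[0.0046, -0.0234, 0.0, 0.0]
[0.0072, -0.0309, 0.0, 0.0]
[0.0104, -0.0382, 0.0, 0.0]
[0.0141, -0.0453, 0.0, 0.0]
[0.0183, -0.052, 0.0, 0.0]
[0.0229, -0.0585, 0.0, 0.0]
```

Call:
{"name": "apply_moves", "arguments": {
  "plan": [
    [[0.056,0.233,-0.004,-0.417],[0.056,0.233,-0.004,-0.417],[0.056,0.233,-0.004,-0.417],[0.056,0.233,-0.004,-0.417],[0.056,0.233,-0.004,-0.417],[0.056,0.233,-0.004,-0.417],[0.056,0.233,-0.004,-0.417]]
  ]
}}

```text
clock: 12.88
eef_pos: [633.1, -212.1, 178.7]
tcp_rot: [-1.89, -2.507, 0.001]
wrist_force: [0.3, -0.4, 0.2]
grip_width: 85.2
finger_force: 0.0
```

Call:
{"name": "apply_moves", "arguments": {
  "plan": [
    [[0,0,0.08,0],[0,0,0.16,0],[0,0,0.16,0],[0,0,0.16,0]]
  ]
}}

```text
clock: 13.38
eef_pos: [634.6, -212.8, 85.3]
tcp_rot: [1.889, 2.508, 0.001]
wrist_force: [1.0, -0.3, -0.3]
grip_width: 85.5
finger_force: 0.0
```

Call:
{"name": "apply_moves", "arguments": {
  "plan": [
    [[0,0,0,0],[0,0,0,0],[0,0,0,0],[0,0,0,0],[0,0,0,0],[0,0,0,0],[0,0,0,0],[0,0,0,0]]
  ],
  "jaw": 1,
  "newtons": 30
}}

```text
clock: 14.38
eef_pos: [633.3, -212.5, 84.6]
tcp_rot: [1.889, 2.51, -0.001]
wrist_force: [-3.0, -0.8, 5.3]
grip_width: 18.7
finger_force: 29.8
```

Call:
{"name": "apply_moves", "arguments": {
  "plan": [
    [[-0.0035,-0.0075,0,0],[-0.007,-0.0145,0,0],[-0.01,-0.022,0,0],[-0.0125,-0.0295,0,0],[-0.0145,-0.037,0,0],[-0.0155,-0.045,0,0],[-0.0165,-0.053,0,0],[-0.0165,-0.061,0,0],[-0.016,-0.069,0,0],[-0.016,-0.069,0,0]]
  ]
}}

```text
clock: 15.62
eef_pos: [603.4, -238.4, 84.9]
tcp_rot: [1.88, 2.494, 0.002]
wrist_force: [12.1, -9.3, -6.5]
grip_width: 19.0
finger_force: 30.8
```

Call:
{"name": "apply_moves", "arguments": {
  "plan": [
    [[0.001,-0.008,0,0],[0.0025,-0.0155,0,0],[0.0045,-0.0235,0,0],[0.007,-0.031,0,0],[0.0105,-0.038,0,0],[0.014,-0.045,0,0],[0.018,-0.052,0,0],[0.023,-0.0585,0,0],[0.023,-0.0585,0,0]]
  ]
}}

```text
clock: 16.75
eef_pos: [563.5, -242.7, 85.5]
tcp_rot: [1.871, 2.494, -0.02]
wrist_force: [2.1, -28.1, -6.1]
grip_width: 15.2
finger_force: 32.0
```

The pads have been squeezed outward. I'll open, lift and look.

Call:
{"name": "apply_moves", "arguments": {
  "plan": [
    [[0,0,0,0],[0,0,0,0],[0,0,0,0],[0,0,0,0]]
  ],
  "jaw": -1
}}

```text
clock: 17.25
eef_pos: [558.8, -228.7, 83.7]
tcp_rot: [-1.888, -2.51, -0.0]
wrist_force: [-0.9, -0.3, -0.2]
grip_width: 85.3
finger_force: 0.0
```

Call:
{"name": "apply_moves", "arguments": {
  "plan": [
    [[0,0,-0.08,0],[0,0,-0.16,0],[0,0,-0.16,0]]
  ]
}}

```text
clock: 17.62
eef_pos: [561.4, -230.2, 184.4]
tcp_rot: [1.883, 2.503, 0.002]
wrist_force: [0.3, -0.2, 0.3]
grip_width: 85.4
finger_force: 0.0
```

Run:
```python
from m import *
from h import *
c=[498.77,-161.61,177.53,56.01]
for r in([.056,.233,-.004,-.417],[0,0,.16,0],[-.016,-.069,0,0],[.023,-.0585,0,0],[0,0,-.16,0]): c=after(c,r)
print(c,state()['eef_pos'])
for n in('top','side'): d=snap(n,n+'3.png')
a=cv2.resize(cv2.imread('pics/top3.png')[120:245,250:410],None,fx=3,fy=3,interpolation=2)
b=cv2.imread('pics/side3.png')[150:260,215:305];b=cv2.resize(b,None,fx=3,fy=3,interpolation=2);b=cv2.copyMakeBorder(b,0,375-330,0,0,0)
cv2.imwrite('pics/c5.png',np.hstack([a,b]))
```

```text
[np.float64(558.79), np.float64(-229.02), np.float64(179.93), 106.05] [ 561.43222717 -230.24079441  184.43249188]
```

View pics/c5.png

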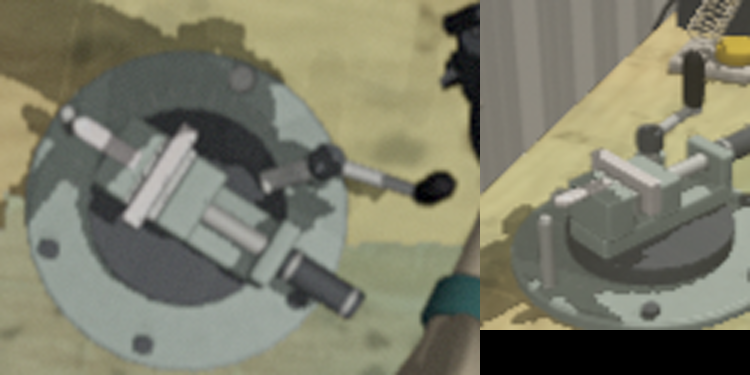

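The head is still at the pin, with the tip at (80,128) and the pin at (68,114). The lever is almost back at its start. I'll compare the knob centroids and the pointer numerically.

Run:
```python
from h import *
d=dict(np.load('top0.npz'))
for f in('top0','top3'):
    a=cv2.imread(f'pics/{f}.png')[165:205,378:410].max(2)<45
    n,l,s,c=cv2.connectedComponentsWithStats(a.astype(np.uint8));i=1+np.argmax(s[1:,4]);q=c[i]+[378,165]
    p=ray(d,*q,81)[:2];v=p-[583.7,-168];print(f,s[i],q,p,np.hypot(*v),np.degrees(np.arctan2(v[1],v[0])))
t=lambda X,Y,z:ray(d,250+X/3-.4,120+Y/3-.4,z)[:2]
for q in(t(78,124,82),t(134,162,82),t(68,114,72)):
    v=q-[556,-76.5];print(q,np.degrees(np.arctan2(v[1],v[0])))
```

```text
top0 [10 12 14 10 98] [394.5        181.63265306] [ 560.68213686 -227.72462979] 64.00666705673778 -111.0766550212725
top3 [10 13 13 10 88] [394.05681818 182.47727273] [ 559.09775864 -226.86716109] 63.80135527583426 -112.68142109611529
[600.78879803  -5.60005315] 57.71864605520518
[576.62307249 -40.54232562] 60.16411479780958
[608.99016361   1.00487538] 55.639543352886335
```

```bash
python3 -c "
from h import *
print(robot.hand_in())"
```

```text
the job is handed in; nothing more can be done
None
```

I handed the job in after about 18 s of robot time: by the last pictures the pointer is within about 4° of the tall pin, the clamp lever is back at its tight stop, and the gripper is open and clear; the loose items weren't re-measured, but the arm kept well away from them.

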